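# Push the slide box into the corner stop

## Robot

A 6-joint arm with a two-finger parallel gripper is mounted at the origin on a cart in front of the work surface, level with it; the furniture and walls round the work are solid. World frame = base frame: x ahead of the robot, y to its left, z up, the work surface at z = 0. Lengths are in mm, angles in rad, forces in N, time in s.
With the tool pointing down it reaches from about 350 to 875 mm from the base axis. Payload 4.2 kg.
Tool frame: the origin (TCP) lies on the mounting face of the last link; the fingertips stand 173 mm ahead of it and the grasp point (between the pads) lies grip_point_offset ahead of it (grip_point_offset is the distance from the TCP to the grasp point, in mm); z points along the fingers, y is the line along which they close (so a half turn about z gives the same grasp; the last joint's range is limited). The gripper opens to 85 mm and grips with 20 to 120 N. Pads are 22 mm wide; open, the fingers measure 114 mm over their backs; the gripper's body (76 mm by 85 mm) begins 54 mm behind the grasp point. The pads swing forward as they close: fully open they stand 13 mm farther back than shut.
Start: joints at [1.474, 0.385, 0.008, 0, -1.194, -0.259], TCP at [217.68, 585.846, 404.712] pointing down, gripper open.
Joint ranges: [-3.14, 3.14], [-1.21, 2.06], [-1.07, 1.41], [-3.16, 2.05], [-2.99, -0.16], [-3.1, 3.1]. Speed limits (rad/s): [2.79, 2.79, 3.14, 3.14, 3.14, 3.14].

## Interface

Orientations are given as a unit quaternion [x, y, z, w].
In Python, from bench import read_state, get_image, job_done, recognise, place_of, grip_point_offset gives the robot as it stands. The module is installed in compiled form; this text tells all that it offers.
- The arm moves only by the tool carry_out, never from a script. Its arguments are lists of equal length, an entry for each row: "slide": the shift along the tool's x, y, z in m, a list of three; "roll": the turn about the tool's z in degrees; "claw": the finger opening in m, from 0 to 0.0854. A call has 1 to 8 rows; each row is the pose to reach, as a shift and turn from the pose commanded when the call began, along the tool's axes at that moment; what a row does not reach only later rows make up. A row lasts 1/8 s, in which the tool goes at most 62.5 mm and 10.7 degrees, less where a joint would pass 70% of its speed; a pose out of reach is approached as far as the arm can. A call with a gripper value outside its range is refused whole. The fingers move at their own pace and stop on an object; the grip force is fixed at half the most. Time passes only in rows, so rows that repeat a pose let the fingers close. It gives the time, the measured TCP pose, the force, the opening and the grip force at its end, in the units of the state.
- read_state(): the state, without advancing time (a new reading comes with each control period).
- get_image(name): name is "scene" or "top" or "wrist"; returns a dict with "img" (384x512x3 uint8, red, green, blue), "z_map" (384x512 float32, mm along the optical axis (not along the pixel's ray), 0 where there is no reading), "mtx" (3x3 intrinsics, pixels), "world_from_camera" (4x4, takes a point from camera to world coordinates); the wrist camera has in their place "T_tool_cam" (4x4, takes a point from camera to tool coordinates, whose origin is the TCP and whose axes are the flange's). Camera axes: x right, y up, looking along -z (the intrinsics and any distortion apply to the point x, -y, -z); pixel columns grow to the right and rows downward; lengths in mm; the calibration is good to about 2 mm. The wrist camera is an equidistant fisheye: a pixel r from the principal point sees the ray r / f radians off the axis. A picture is of the moment at which its call begins: read the wrist's pose just before it.
- job_done(): hands the job in; it is judged then, once.
Trained networks look in a picture, given as the dict that the camera call returned (one of the last four; its "shot" number tells which), for a name from the list of things; names that differ only in an ending like _2 or _b are one class to them, and where a whole thing is asked for, a point or a joint stands for the part that bears it (a point fixed in the world has none). Each returns a list of dicts, best first, with "conf" (0 to 1); they miss things now and then, are a little off and sometimes report something else, mostly with a low value. They report only what shows in the picture. A call takes as long as a camera call.
- recognise(picture, thing): "at" ([column, row] in pixels, amid what is visible of it).
- place_of(picture, thing): "at" ([column, row] in pixels: a listed point, or the origin of a listed thing).
The state is a dict: "clock": time; "joints": joint angles; "joint_vel": joint speeds; "joint_efforts": joint torques, N m; "position": TCP position; "ee_rot": TCP orientation; "contact_force": force on the tool from outside, world axes, zero at the start; "wrist_torque": the same for the moment, N m; "gripper_width": finger opening in mm; "grasp_force": force on a finger pad.
Only numpy, scipy, OpenCV 4.12 (cv2) and the standard library are available. Lean on these libraries where they do the work, as an engineer would, in place of code of your own. Each camera call takes 0.05 s, during which the arm holds its last target. There are 200 camera calls.

## Task

Push the closed slide box along the bench into the inner corner of the L-shaped metal stop, until its back (hinge) side lies flush along the long arm and its left side is flush against the short arm. Only push it with the fingers: do not lift or tip it, and leave the other things where they are.

Things in the scene. Friction and masses are not known exactly. Their poses are not given: they have to be found in the camera images.
- slide_box: closed hinged slide box, 100 mm deep (x) by 86 wide (y) by 36 high, 0.1-0.25 kg, slides under 1-2 N. Origin: centre of its underside. x points from its front to its flat hinged back, y to its left, z up. Faces: back x=+50 mm, sides y=+/-43, front x=-46 with a lid lip 24 wide out to x=-50 at 22-28 mm height. Starts 60-135 mm in front of the long arm, right of the short arm, turned up to 0.3 rad to the stop
- box_corner (a point): the lower back left corner of the slide box, x = +50 mm, y = +43 mm, z = 0 in the box's frame; it comes to the inner corner of the stop
- stop: fixed L of dark metal bars 20 mm thick, 24 high (screw heads to 27). Origin: inner corner, on the bench; z up. Long arm runs 240 mm along its -y (to the right), inner face in the plane x=0, facing -x (the robot); short arm runs 110 mm along its -x (towards the robot), inner face in the plane y=0, facing -y. Turned up to 0.2 rad on the bench
- timer: small white bench timer, 62 x 62 x 23 mm, loose, to the right of the box; origin under its centre; leave it alone
- petri_dish: round covered clear dish, 64 mm across, 17 mm high, loose, near the bench's front edge, left of the box; origin under its centre; leave it alone
- cassette_a: tissue cassette with a wax block, 28 x 40 x 13 mm, loose, just behind the corner end of the long arm; origin under its centre; leave it alone
- cassette_b: tissue cassette with a wax block, 29 x 40 x 13 mm, loose, near the bench's front edge, farther left than the dish, in front of the microtome (the big fixed machine left of the stop, about x 0.43 to 0.98, y -0.05 to 0.38 m, 0.37 m tall: keep the arm clear of it); origin under its centre; leave it alone
- forceps: steel forceps lying flat, 13 x 126 x 8 mm, long side along its y, loose, just behind the middle of the long arm; origin under its centre; leave it alone

How it is judged:
By the outcome, as a careful person would: the job done as asked, in the order asked, and still so for the second after the job is handed in, with the robot touching nothing.
It also fails if it takes over 58 s, if anything falls off the work surface, if the arm or the gripper's body presses on something with over 40 N, if the wrist force passes 120 N, or if a joint passes its speed limit or range.

## Working session

There is one attempt and no reset: what is moved stays moved. The work goes in short steps, Python scripts to look and compute and a tool call to move; the robot and the scene stay as the last step left them, time stands still between calls to the robot, and variables do not carry over. Pictures are saved under pics/ and viewed, at most 10 in all, crops included, and the job is handed in when it is done.

Besides the shell and the picture viewer there is one more tool, called by a JSON object that holds its "api" and its "payload", one argument or row to a line. carry_out: Moves the arm, as the interface text tells. Its arguments: {"type":"object","properties":{"slide":{"type":"array"},"roll":{"type":"array"},"claw":{"type":"array"}},"required":["slide","roll","claw"]}

```bash
mkdir -p pics; cat > h.py <<'E'
import numpy as np, cv2
from bench import *
from scipy.spatial.transform import Rotation as R
def ray(p,uv):
    K=p["mtx"];T=np.array(p["world_from_camera"])
    d=np.linalg.inv(K)@np.array([uv[0],uv[1],1.]);d=np.array([d[0],-d[1],-1.])
    return T[:3,3],T[:3,:3]@d
def at_z(p,uv,z=0):
    o,d=ray(p,uv);return o+d*(z-o[2])/d[2]
def cloud(p):
    h,w=p["z_map"].shape;v,u=np.mgrid[:h,:w];K=p["mtx"];z=p["z_map"]
    x=(u-K[0][2])/K[0][0]*z;y=(v-K[1][2])/K[1][1]*z
    T=np.array(p["world_from_camera"]);c=np.stack([x,-y,-z],-1)@T[:3,:3].T+T[:3,3]
    c[z==0]=np.nan;return c
def save(p,n): cv2.imwrite("pics/"+n,p["img"][:,:,::-1])
E
python3 - <<'E'
from h import *
np.set_printoptions(precision=1,suppress=True)
s=read_state();print(s["position"],s["ee_rot"],s["contact_force"],s["clock"],grip_point_offset() if callable(grip_point_offset) else grip_point_offset)
for n in("top","scene"):
    p=get_image(n);save(p,n+"0.png");print(n,[k for k in p],p["world_from_camera"])
    c=cloud(p);print(np.nanpercentile(c[...,2],[1,50]))
    for t in("slide_box","box_corner","stop","timer","petri_dish","cassette_a","forceps"):
        for r in place_of(p,t)[:2]:
            u=np.array(r["at"]);print(t,round(r["conf"],2),u,at_z(p,u),c[int(u[1]),int(u[0])])
E
```

```text
[217.6 585.7 403.6] [ 1.  -0.2 -0.   0. ] [-0.4  0.6 -0.2] 0.0 154.70000000000002
top ['img', 'z_map', 'mtx', 'world_from_camera', 'shot'] [[   0.     1.    -0.1  420.8]
 [  -1.     0.     0.   -94.1]
 [   0.     0.1    1.  1155.1]
 [   0.     0.     0.     1. ]]
[-856.9    8.1]
slide_box 0.58 [289.9 193.9] [ 579.7 -190.3    0. ] [ 581.3 -187.     7. ]
box_corner 0.74 [285.6 193.5] [ 580.5 -177.8    0. ] [ 582.3 -176.2   -2.5]
stop 0.73 [255.4 164.4] [663.4 -87.7   0. ] [660.9 -86.6  17.2]
timer 0.6 [356.6 208.4] [ 543.6 -383.9    0. ] [ 542.4 -376.8   21.5]
petri_dish 0.87 [215.4 253.4] [403.2  17.2   0. ] [404.5  16.8  15.4]
cassette_a 0.68 [254.9 151.3] [702.5 -85.    0. ] [699.6 -82.5  15.3]
cassette_a 0.49 [287.1 191.6] [ 586.2 -182.     0. ] [ 588.1 -181.8   -1.4]
forceps 0.65 [297.3 142.5] [ 733.2 -209.     0. ] [ 734.5 -208.     0.7]
scene ['img', 'z_map', 'mtx', 'world_from_camera', 'shot'] [[  -0.1   -0.7    0.7 1284.9]
 [   1.    -0.1    0.1  -10.3]
 [  -0.     0.7    0.7  825. ]
 [   0.     0.     0.     1. ]]
[-849.7  280.4]
slide_box 0.65 [226.2 196.6] [ 537.5 -227.6   -0. ] [ 568.8 -218.9   37.1]
box_corner 0.64 [232.5 211.3] [ 592.3 -197.5   -0. ] [ 591.6 -199.1    0.3]
stop 0.61 [272.1 234.6] [660.3 -73.2   0. ] [678.6 -71.7  26.8]
timer 0.79 [176.6 194.2] [ 548.5 -378.9    0. ] [ 567.8 -370.9   22.2]
petri_dish 0.49 [314.5 174.8] [405.8  31.1   0. ] [417.8  28.7  14.5]
cassette_a 0.68 [238.3 212.3] [ 593.7 -180.1    0. ] [ 594.  -180.9    1.5]
cassette_a 0.63 [262.6 248.8] [710.8 -92.5   0. ] [717.4 -93.1  12.8]
forceps 0.77 [220.8 252.9] [ 739.2 -200.1    0. ] [ 738.5 -202.1    2.8]
forceps 0.35 [224.6 195.7] [ 534.5 -233.2    0. ] [ 564.8 -225.7   36. ]
```

```bash
python3 - <<'E'
from h import *
p=get_image("top");im=p["img"][110:280,190:410,::-1];a=cv2.resize(im,None,fx=3.5,fy=3.5,interpolation=cv2.INTER_CUBIC);cv2.imwrite("pics/topc.png",a)
p=get_image("scene");im=p["img"][130:300,130:350,::-1];a=cv2.resize(im,None,fx=3.5,fy=3.5,interpolation=cv2.INTER_CUBIC);cv2.imwrite("pics/scenec.png",a)
E
```

```text
(no output)
```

View pics/topc.png

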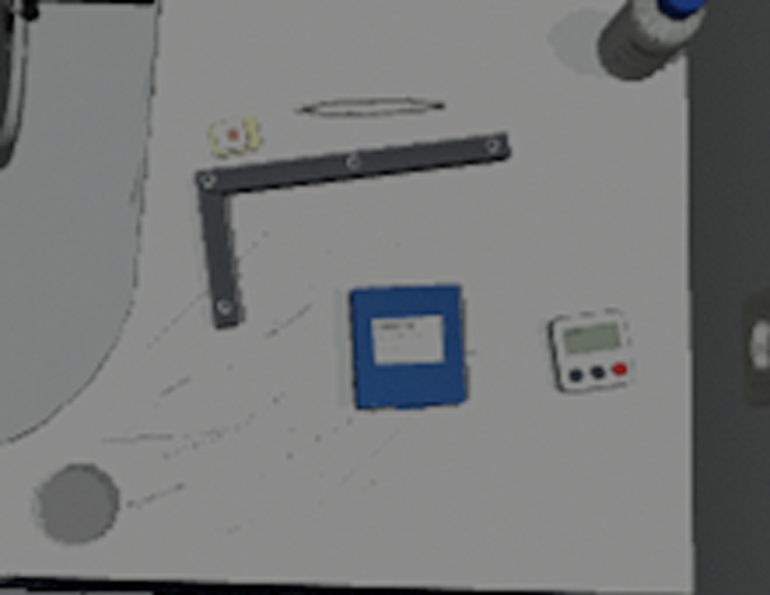

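View pics/scenec.png

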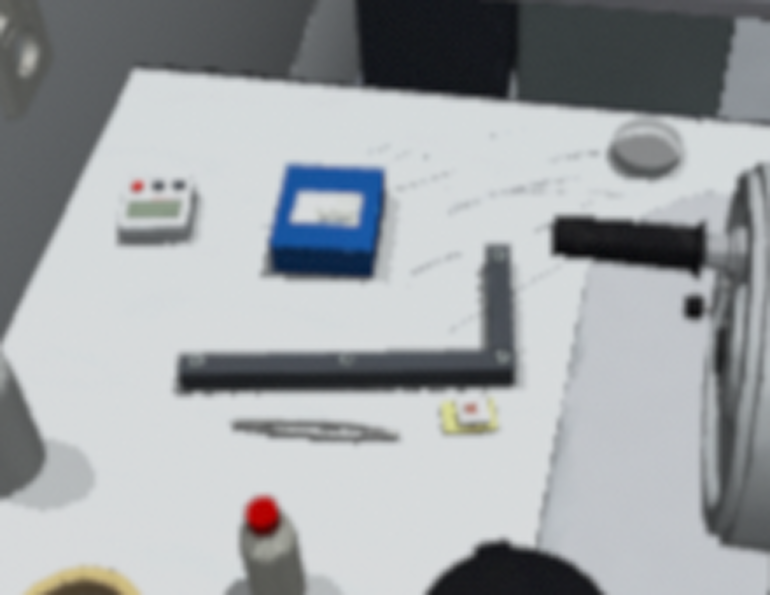

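```bash
cat >> h.py <<'E'
def plane(p,uv,z): return np.array([at_z(p,u,z)[:2] for u in uv])
def box(p,reg=None):
    hsv=cv2.cvtColor(p["img"],cv2.COLOR_RGB2HSV);m=cv2.inRange(hsv,(105,120,20),(125,255,255))
    c=cloud(p);X,Y,Z=c[...,0],c[...,1],c[...,2]
    m&=((X>380)&(X<720)&(Y<-60)&(Y>-330)&(Z>27)).astype(np.uint8)*255
    m=cv2.morphologyEx(m,cv2.MORPH_CLOSE,np.ones((9,9)))
    k=max(cv2.findContours(m,0,1)[0],key=cv2.contourArea)[:,0,:].astype(float)
    return cv2.minAreaRect(plane(p,k,36).astype(np.float32))
def stop(p):
    c=cloud(p);X,Y,Z=c[...,0],c[...,1],c[...,2];g=p["img"].max(-1)
    m=(g<110)&(X>520)&(X<730)&(Y>-350)&(Y<-40)&(Z>17)&(Z<30)
    sat=np.ptp(p["img"].astype(int),axis=-1);m&=(sat<30)
    m=m.astype(np.uint8);n,l,st,_=cv2.connectedComponentsWithStats(m);m=(l==1+np.argmax(st[1:,4])).astype(np.uint8)
    k=cv2.approxPolyDP(max(cv2.findContours(m,0,1)[0],key=cv2.contourArea),3,True)[:,0,:]
    return k,plane(p,k,24),m
E
python3 - <<'E'
from h import *
np.set_printoptions(precision=1,suppress=True)
for n in("top","scene"):
    p=get_image(n);print(n,box(p));k,w,m=stop(p);print(np.c_[k,w])
    c=cloud(p)
    s=(c[...,1]>-90)&(c[...,1]<20)&(c[...,0]>380)&(c[...,0]<720)&(c[...,2]>40)&(c[...,2]<390)
    if s.any(): print("handle",s.sum(),np.nanmin(c[s],0),np.nanmax(c[s],0))
E
```

```text
top ((534.005615234375, -233.1436004638672), (95.98818969726562, 86.37641143798828), 3.6271779537200928)
[[ 334.   148.   714.1 -312.9]
 [ 246.   159.   673.2  -60.4]
 [ 251.   202.   549.9  -78.9]
 [ 257.   201.   553.2  -95.7]
 [ 253.   164.   659.3  -80.9]
 [ 334.   154.   696.4 -313. ]]
scene ((544.7113647460938, -231.8196563720703), (102.17156982421875, 84.14412689208984), 4.423837184906006)
[[ 274.   204.   568.8  -79.4]
 [ 269.   204.   570.8  -93.6]
 [ 267.   231.   668.4  -86.5]
 [ 227.   235.   696.6 -190.5]
 [ 182.   232.   703.5 -312.5]
 [ 181.   237.   720.1 -310.4]
 [ 276.   236.   681.7  -60.5]]
```

```bash
cat >> h.py <<'E'
def shift(*ws):
    s=read_state();r=R.from_quat(s["ee_rot"]);t=r.as_matrix()
    print("pos",np.round(s["position"],1),"toolx",np.round(t[:,0],3),"tooly",np.round(t[:,1],3),"z",np.round(t[:,2],3),"clk",s["clock"],"F",np.round(s["contact_force"],1))
    for w in ws: print(w,np.round(r.inv().apply(np.array(w)-s["position"])/1000,4))
E
python3 - <<'E'
from h import *
shift((230,540,404),(235,490,404),(250,430,404),(270,370,404),(290,310,404),(310,250,404),(330,190,404),(345,130,404),(360,70,404),(365,10,404),(370,-50,404),(380,-110,404),(410,-160,404),(450,-200,404),(490,-210,404))
E
```

```text
pos [217.7 585.8 404.7] toolx [ 0.937 -0.348 -0.   ] tooly [-0.348 -0.937  0.   ] z [-0. -0. -1.] clk 1.0 F [-1.  -0.1  0.2]
(230, 540, 404) [0.0275 0.0387 0.0007]
(235, 490, 404) [0.0496 0.0838 0.0007]
(250, 430, 404) [0.0846 0.1348 0.0007]
(270, 370, 404) [0.1242 0.1841 0.0007]
(290, 310, 404) [0.1639 0.2334 0.0007]
(310, 250, 404) [0.2035 0.2827 0.0007]
(330, 190, 404) [0.2432 0.3319 0.0007]
(345, 130, 404) [0.2781 0.3829 0.0007]
(360, 70, 404) [0.3131 0.434  0.0007]
(365, 10, 404) [0.3387 0.4885 0.0007]
(370, -50, 404) [0.3643 0.543  0.0007]
(380, -110, 404) [0.3945 0.5957 0.0007]
(410, -160, 404) [0.4401 0.6321 0.0007]
(450, -200, 404) [0.4915 0.6557 0.0007]
(490, -210, 404) [0.5325 0.6511 0.0007]
```

{"api": "carry_out", "payload": {
  "slide": [
    [0.0275, 0.0387, 0],
    [0.0496, 0.0838, 0],
    [0.0846, 0.1348, 0],
    [0.1242, 0.1841, 0],
    [0.1639, 0.2334, 0],
    [0.2035, 0.2827, 0],
    [0.2432, 0.3319, 0],
    [0.278, 0.383, 0]
  ],
  "roll": [0, 0, -5, -10, -15, -20, -25, -29],
  "claw": [0.05, 0.05, 0.05, 0.05, 0.05, 0.05, 0.05, 0.05]
}}

```text
clock: 2.0
position: [344.4, 130.3, 405.3]
ee_rot: [0.997, 0.077, 0.001, -0.0]
contact_force: [2.0, -0.2, 0.2]
gripper_width: 50.0
grasp_force: 0.0
```

```bash
python3 - <<'E'
from h import *
shift((360,70,404),(365,10,404),(370,-50,404),(380,-110,404),(410,-160,404),(450,-190,404),(490,-200,404))
E
```

```text
pos [344.4 130.3 405.3] toolx [0.988 0.153 0.002] tooly [ 0.153 -0.988 -0.001] z [ 0.001  0.001 -1.   ] clk 2.0 F [ 2.  -0.2  0.2]
(360, 70, 404) [0.0062 0.062  0.0012]
(365, 10, 404) [0.002  0.1221 0.0012]
(370, -50, 404) [-0.0023  0.1821  0.0011]
(380, -110, 404) [-0.0016  0.2429  0.001 ]
(410, -160, 404) [0.0204 0.2969 0.001 ]
(450, -190, 404) [0.0553 0.3327 0.0011]
(490, -200, 404) [0.0933 0.3487 0.0011]
```

{"api": "carry_out", "payload": {
  "slide": [
    [0.006, 0.06, 0],
    [0.002, 0.12, 0],
    [-0.002, 0.18, 0],
    [-0.002, 0.24, 0],
    [0.02, 0.296, 0],
    [0.055, 0.333, 0],
    [0.093, 0.349, 0],
    [0.093, 0.349, 0]
  ],
  "roll": [0, 0, 0, 0, 0, 0, 0, 0],
  "claw": [0.05, 0.05, 0.05, 0.05, 0.05, 0.05, 0.05, 0.05]
}}

```text
clock: 3.0
position: [490.5, -199.9, 403.7]
ee_rot: [0.997, 0.074, -0.001, 0.0]
contact_force: [-0.5, -0.2, 0.4]
gripper_width: 49.9
grasp_force: 0.0
```

```bash
cat >> h.py <<'E'
def wrist():
    s=read_state();p=get_image("wrist");T=np.eye(4);T[:3,:3]=R.from_quat(s["ee_rot"]).as_matrix();T[:3,3]=s["position"]
    p["W"]=T@np.array(p["T_tool_cam"]);return p
def wz(p,uv,z):
    K=p["mtx"];out=[]
    for u,v in np.atleast_2d(uv):
        a=np.array([(u-K[0][2])/K[0][0],(v-K[1][2])/K[1][1]]);r=np.hypot(*a)
        d=np.array([*(a/r*np.sin(r)),np.cos(r)]) if r>0 else np.array([0,0,1.]);d=p["W"][:3,:3]@(d*[1,-1,-1]);o=p["W"][:3,3]
        out.append((o+d*(z-o[2])/d[2])[:2])
    return np.array(out)
E
python3 - <<'E'
from h import *
p=wrist();save(p,"w1.png");print(p["W"],p["mtx"]);shift()
for t in("box_corner","stop","slide_box"):
  for r in place_of(p,t)[:2]: print(t,r,wz(p,r["at"],0))
E
```

```text
[[ 1.48178098e-01  9.54861510e-01  2.57454363e-01  5.55690935e+02]
 [-9.88959713e-01  1.42702354e-01  3.99340068e-02 -1.90499694e+02]
 [ 1.39210243e-03 -2.60529338e-01  9.65464928e-01  3.70743977e+02]
 [ 0.00000000e+00  0.00000000e+00  0.00000000e+00  1.00000000e+00]] [[297.31863964   0.         252.07322064]
 [  0.         297.31863964 190.93071207]
 [  0.           0.           1.        ]]
pos [ 489.1 -199.3  403.8] toolx [ 0.989  0.149 -0.002] tooly [ 0.149 -0.989 -0.001] z [-0.002  0.    -1.   ] clk 3.05 F [-0.4  0.2  0.3]
box_corner {'at': [254.9, 88.7], 'conf': 0.55} [[ 585.78035776 -190.01905078]]
stop {'at': [178.2, 21.2], 'conf': 0.56} [[662.80117062 -80.54785004]]
slide_box {'at': [284.9, 131.2], 'conf': 0.64} [[ 539.11559022 -234.86757029]]
```

View pics/w1.png

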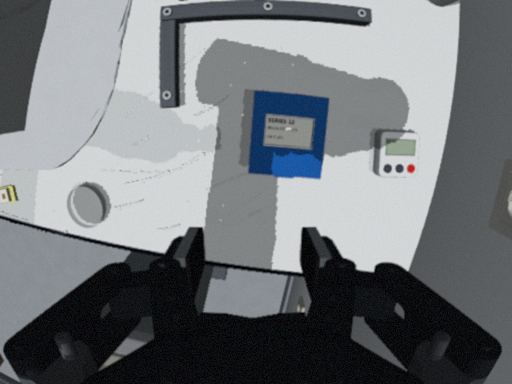

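The wrist view shows the box with top corners near (254,91), (328,97), (321,179), (249,174); the stop's inner corner near (179,21), long arm's right end at (369,22), and short arm's lower end at (178,106).

```bash
cat > fit.py <<'E'
from h import *
from scipy.optimize import least_squares
def edge_lines(p):
    im=p["img"];hsv=cv2.cvtColor(im,cv2.COLOR_RGB2HSV)
    m=cv2.inRange(hsv,(105,120,20),(125,255,255));m=cv2.morphologyEx(m,cv2.MORPH_CLOSE,np.ones((15,15)));m[215:]=0
    k=max(cv2.findContours(m,0,1)[0],key=cv2.contourArea)[:,0,:]
    r=cv2.minAreaRect(wz(p,k,36).astype(np.float32))
    g=(im.max(-1)<85)&(np.ptp(im.astype(int),axis=-1)<30);g=g.astype(np.uint8)
    # inner edges only: find dark->light transitions
    g[190:]=0
    n,l,st,ce=cv2.connectedComponentsWithStats(g)
    return r,g,st[1:],l
def inner(p,W=None):
    """inner edges of stop at z=24: (pts long, pts short)"""
    c=p["img"].max(-1).astype(int)
    return c
if __name__=="__main__":
    p=wrist();r,g,st,l=edge_lines(p);print("box",r,np.round(cv2.boxPoints(r),1).tolist())
    for i,s in enumerate(st):
        if s[4]>300: print(i+1,s)
    v=wz(p,[(179,21),(369,23),(178,106)],24);print(v)
    print("long",np.degrees(np.arctan2(*(v[1]-v[0])[[0,1]]*[1,-1])),"short",np.arctan2(*(v[0]-v[2])[::-1]))
    i=1+np.argmax([s[4] if s[1]<40 and s[2]>100 and s[2]<260 else 0 for s in st]);m=(l==i).astype(np.uint8)
    L=[];S=[]
    for u in range(200,360,4):
        q=np.where(m[:,u])[0]; 
        if len(q):L.append((u,q.max()+.5))
    for vv in range(32,95,3):
        q=np.where(m[vv])[0]
        if len(q):S.append((q.max()+.5,vv))
    L=wz(p,L,24);S=wz(p,S,24)
    def f(x):
        t,cx,cy=x;ex=np.array([np.cos(t),np.sin(t)]);ey=np.array([-ex[1],ex[0]]);o=np.array([cx,cy])
        return np.r_[(L-o)@ex,(S-o)@ey]
    s=least_squares(f,[.15,660,-83],loss="soft_l1");print("stop t,x,y",np.round(s.x,3),"res",np.abs(s.fun).max())
    t=s.x[0];M=np.array([[np.cos(t),np.sin(t)],[-np.sin(t),np.cos(t)]])
    print("box corners in stop frame",np.round((cv2.boxPoints(r)-s.x[1:])@M.T,1).tolist())
E
python3 fit.py
```

```text
box ((536.468994140625, -234.97869873046875), (95.76724243164062, 84.00950622558594), 4.22811222076416) [[485.6000061035156, -196.60000610351562], [491.79998779296875, -280.3999938964844], [587.2999877929688, -273.29998779296875], [581.0999755859375, -189.60000610351562]]
1 [   0    0   52  131 4829]
92 [ 164   12  208   93 1614]
[[ 653.86495054  -86.41551776]
 [ 692.78102414 -313.27614488]
 [ 549.79089479 -101.64711577]]
long 9.733879091201823 short 0.14532175424913288
stop t,x,y [ 1.59000e-01  6.54027e+02 -8.86510e+01] res 0.7843024144577829
box corners in stop frame [[-183.4, -80.0], [-190.5, -163.7], [-95.1, -171.8], [-87.9, -88.1]]
```

```bash
python3 - <<'E'
from h import *
shift((461,-244,404),(461,-244,183))
E
```

```text
pos [ 487.6 -198.4  405.1] toolx [0.989 0.15  0.   ] tooly [ 0.15  -0.989  0.   ] z [ 0.  0. -1.] clk 3.25 F [-0.3 -0.7 -0.8]
(461, -244, 404) [-0.0332  0.041   0.0011]
(461, -244, 183) [-0.0333  0.041   0.2221]
```

{"api": "carry_out", "payload": {
  "slide": [
    [-0.033, 0.041, 0.01],
    [-0.034, 0.042, 0.06],
    [-0.034, 0.042, 0.11],
    [-0.034, 0.042, 0.16],
    [-0.034, 0.042, 0.195],
    [-0.034, 0.042, 0.213],
    [-0.034, 0.042, 0.22],
    [-0.034, 0.042, 0.22]
  ],
  "roll": [-0.4, -0.4, -0.4, -0.4, -0.4, -0.4, -0.4, -0.4],
  "claw": [0.05, 0.05, 0.05, 0.05, 0.05, 0.05, 0.05, 0.05]
}}

```text
clock: 4.25
position: [461.2, -245.3, 185.3]
ee_rot: [0.997, 0.079, 0.0, 0.0]
contact_force: [-0.2, -0.4, 0.2]
gripper_width: 50.2
grasp_force: 0.0
```

```bash
python3 - <<'E'
from h import *
shift()
p=wrist();im=p["img"][:,:,::-1];cv2.imwrite("pics/w2.png",im)
c=p["z_map"];print(np.median(c[c>0]))
E
```

```text
pos [ 461.2 -245.3  185.3] toolx [0.988 0.157 0.001] tooly [ 0.157 -0.988  0.   ] z [ 0.001 -0.    -1.   ] clk 4.25 F [-0.2 -0.4  0.2]
134.01611
```

View pics/w2.png

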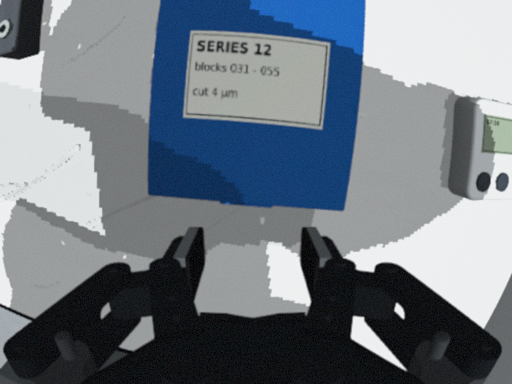

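The fingers straddle the box front symmetrically (front edge at 148–345, fingers at 180–325). Push forward.

{"api": "carry_out", "payload": {
  "slide": [
    [0.008, 0, 0],
    [0.015, 0, 0],
    [0.022, 0, 0],
    [0.03, 0, 0],
    [0.038, 0, 0],
    [0.046, 0, 0],
    [0.054, 0, 0],
    [0.062, 0, 0]
  ],
  "roll": [0, 0, 0, 0, 0, 0, 0, 0],
  "claw": [0.05, 0.05, 0.05, 0.05, 0.05, 0.05, 0.05, 0.05]
}}

```text
clock: 5.3
position: [523.0, -235.7, 184.6]
ee_rot: [0.997, 0.079, -0.0, -0.0]
contact_force: [-0.7, 0.3, 1.0]
gripper_width: 50.4
grasp_force: 0.4
```

{"api": "carry_out", "payload": {
  "slide": [
    [0.008, 0, 0],
    [0.016, 0, 0],
    [0.022, 0, 0],
    [0.028, 0, 0],
    [0.032, 0, 0],
    [0.034, 0, 0],
    [0.035, 0, 0],
    [0.035, 0, 0]
  ],
  "roll": [0, 0, 0, 0, 0, 0, 0, 0],
  "claw": [0.05, 0.05, 0.05, 0.05, 0.05, 0.05, 0.05, 0.05]
}}

```text
clock: 6.3
position: [557.0, -230.3, 184.7]
ee_rot: [0.997, 0.079, 0.0, 0.0]
contact_force: [-0.4, 0.6, -0.6]
gripper_width: 49.9
grasp_force: 0.1
```

```bash
python3 - <<'E'
from h import *
shift()
p=wrist();save(p,"w3.png")
E
```

```text
pos [ 557.  -230.3  184.7] toolx [0.988 0.157 0.   ] tooly [ 0.157 -0.988  0.   ] z [ 0. -0. -1.] clk 6.3 F [-0.4  0.6 -0.6]
```

View pics/w3.png

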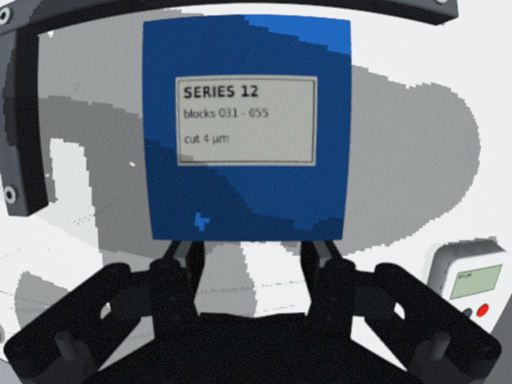

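The box is now square to the stop, both fingers touching its front (row 240), with a small gap left to the long arm (rows ~10–18).

{"api": "carry_out", "payload": {
  "slide": [
    [0.002, 0, 0],
    [0.004, 0, 0],
    [0.006, 0, 0],
    [0.007, 0, 0],
    [0.008, 0, 0]
  ],
  "roll": [0, 0, 0, 0, 0],
  "claw": [0.05, 0.05, 0.05, 0.05, 0.05]
}}

```text
clock: 6.98
position: [564.9, -229.1, 184.7]
ee_rot: [0.997, 0.079, -0.0, -0.0]
contact_force: [-0.4, -0.1, 0.1]
gripper_width: 49.8
grasp_force: 0.5
```

{"api": "carry_out", "payload": {
  "slide": [
    [0.001, 0, 0],
    [0.002, 0, 0],
    [0.003, 0, 0]
  ],
  "roll": [0, 0, 0],
  "claw": [0.05, 0.05, 0.05]
}}

```text
clock: 7.35
position: [567.9, -228.6, 184.7]
ee_rot: [0.997, 0.079, -0.0, 0.0]
contact_force: [0.4, -0.1, 0.9]
gripper_width: 49.8
grasp_force: 0.5
```

{"api": "carry_out", "payload": {
  "slide": [
    [0.001, 0, 0],
    [0.002, 0, 0],
    [0.002, 0, 0]
  ],
  "roll": [0, 0, 0],
  "claw": [0.05, 0.05, 0.05]
}}

```text
clock: 7.72
position: [570.0, -228.3, 184.7]
ee_rot: [0.997, 0.079, 0.0, 0.0]
contact_force: [-1.7, 0.8, 1.2]
gripper_width: 50.2
grasp_force: 0.3
```

{"api": "carry_out", "payload": {
  "slide": [
    [0.001, 0, 0],
    [0.002, 0, 0],
    [0.002, 0, 0]
  ],
  "roll": [0, 0, 0],
  "claw": [0.05, 0.05, 0.05]
}}

```text
clock: 8.1
position: [572.0, -227.9, 184.7]
ee_rot: [0.997, 0.079, 0.0, 0.0]
contact_force: [-0.7, 0.3, -0.2]
gripper_width: 49.4
grasp_force: 0.2
```

```bash
python3 - <<'E'
from h import *
shift()
p=wrist();im=p["img"][0:60,110:400,::-1];cv2.imwrite("pics/w4.png",cv2.resize(im,None,fx=2.7,fy=4))
E
```

```text
pos [ 572.  -227.9  184.7] toolx [0.988 0.157 0.   ] tooly [ 0.157 -0.988  0.   ] z [ 0. -0. -1.] clk 8.1 F [-0.7  0.3 -0.2]
```

View pics/w4.png

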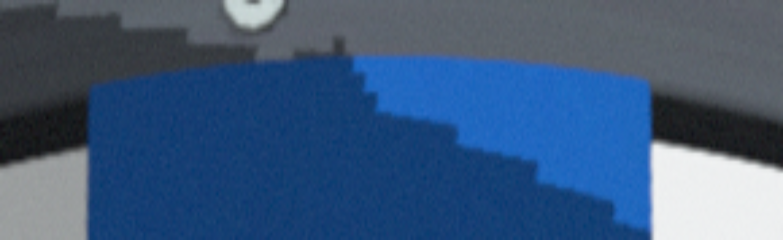

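The box top edge just overlaps the arm's inner face in view (parallax), so it is within a few mm; continue until the force rises.

{"api": "carry_out", "payload": {
  "slide": [
    [0.001, 0, 0],
    [0.002, 0, 0],
    [0.002, 0, 0]
  ],
  "roll": [0, 0, 0],
  "claw": [0.05, 0.05, 0.05]
}}

```text
clock: 8.52
position: [573.9, -227.6, 184.7]
ee_rot: [0.997, 0.079, 0.0, 0.0]
contact_force: [-0.5, 0.9, -0.1]
gripper_width: 50.1
grasp_force: 0.2
```

{"api": "carry_out", "payload": {
  "slide": [
    [0.001, 0, 0],
    [0.0015, 0, 0],
    [0.0015, 0, 0]
  ],
  "roll": [0, 0, 0],
  "claw": [0.05, 0.05, 0.05]
}}

```text
clock: 8.9
position: [574.7, -227.6, 184.7]
ee_rot: [0.997, 0.078, -0.001, -0.0]
contact_force: [-4.0, -1.8, 2.9]
gripper_width: 50.2
grasp_force: 2.0
```

{"api": "carry_out", "payload": {
  "slide": [
    [0.001, 0, 0],
    [0.001, 0, 0],
    [0.001, 0, 0]
  ],
  "roll": [0, 0, 0],
  "claw": [0.05, 0.05, 0.05]
}}

```text
clock: 9.28
position: [575.0, -227.5, 184.6]
ee_rot: [0.997, 0.078, -0.002, -0.0]
contact_force: [-5.6, -1.6, 4.8]
gripper_width: 49.8
grasp_force: 3.1
```

{"api": "carry_out", "payload": {
  "slide": [
    [-0.01, 0, 0],
    [-0.03, 0, 0],
    [-0.03, 0, -0.04],
    [-0.03, 0, -0.09],
    [-0.03, 0, -0.14],
    [-0.03, 0, -0.17],
    [-0.03, 0, -0.18],
    [-0.03, 0, -0.18]
  ],
  "roll": [0, 0, 0, 0, 0, 0, 0, 0],
  "claw": [0.05, 0.05, 0.05, 0.05, 0.05, 0.05, 0.05, 0.05]
}}

```text
clock: 10.28
position: [546.6, -231.8, 364.4]
ee_rot: [0.997, 0.079, 0.001, -0.0]
contact_force: [1.0, 0.9, -0.0]
gripper_width: 49.6
grasp_force: 0.0
```

```bash
python3 - <<'E'
from h import *
from fit import edge_lines
shift();p=wrist();save(p,"w5.png")
r,_,_,_=edge_lines(p);b=cv2.boxPoints(r);print(r,b)
t=.158;M=np.array([[np.cos(t),np.sin(t)],[-np.sin(t),np.cos(t)]]);print((b-[654,-88])@M.T)
E
```

```text
pos [ 546.6 -231.8  364.4] toolx [0.988 0.157 0.001] tooly [ 0.157 -0.988 -0.   ] z [ 0.001  0.    -1.   ] clk 10.275 F [ 1.   0.9 -0. ]
((630.725341796875, -209.30914306640625), (96.94625854492188, 101.98175048828125), 8.818188667297363) [[ 575.0083  -166.3519 ]
 [ 590.6421  -267.1282 ]
 [ 686.4424  -252.26639]
 [ 670.8086  -151.49008]]
[[ -90.33593106  -64.94711738]
 [ -90.75336748 -166.9280224 ]
 [   6.19204102 -167.32487274]
 [   6.60947744  -65.34396772]]
```

View pics/w5.png

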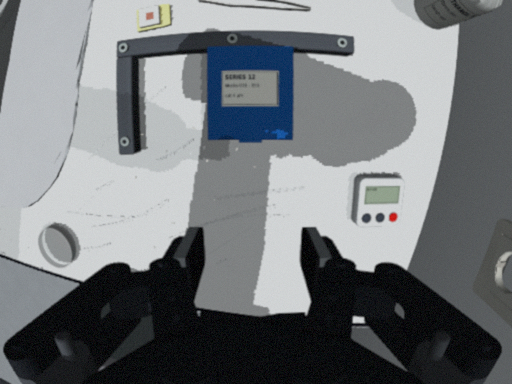

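Box is flush along the long arm (edge at row 45), front side square; the stop's short arm is at column ~138, timer at (378,200) and untouched.

```bash
python3 - <<'E'
from h import *
shift((635.2,-288.5,364),(635.2,-288.5,184));print(read_state()["joints"])
E
```

```text
pos [ 546.4 -231.8  363.3] toolx [ 0.988  0.156 -0.001] tooly [ 0.156 -0.988 -0.001] z [-0.001  0.001 -1.   ] clk 10.325 F [-0.5  0.5 -0.8]
(635.2, -288.5, 364) [ 0.0788  0.0699 -0.0008]
(635.2, -288.5, 184) [0.0791 0.0701 0.1792]
[-1.28752950e-01  3.63658303e-01 -1.32506559e-01 -7.78407904e-04
 -1.07608215e+00  1.85700687e+00]
```

{"api": "carry_out", "payload": {
  "slide": [
    [0.01, 0.01, 0],
    [0.02, 0.02, 0],
    [0.03, 0.03, 0],
    [0.04, 0.04, 0],
    [0.05, 0.05, 0],
    [0.06, 0.06, 0],
    [0.07, 0.07, 0],
    [0.079, 0.07, 0]
  ],
  "roll": [10, 20, 30, 40, 50, 60, 70, 80],
  "claw": [0.04, 0.04, 0.04, 0.04, 0.04, 0.04, 0.04, 0.04]
}}

```text
clock: 11.32
position: [635.9, -289.3, 361.4]
ee_rot: [0.812, -0.583, -0.002, 0.001]
contact_force: [-0.3, -0.2, 0.4]
gripper_width: 40.1
grasp_force: 0.0
```

{"api": "carry_out", "payload": {
  "slide": [
    [0, 0, 0],
    [0, 0, 0]
  ],
  "roll": [10, 10],
  "claw": [0.04, 0.04]
}}

```text
clock: 11.58
position: [635.7, -288.7, 362.0]
ee_rot: [0.761, -0.649, -0.002, 0.001]
contact_force: [0.7, 0.0, 0.5]
gripper_width: 40.2
grasp_force: 0.0
```

```bash
python3 - <<'E'
from h import *
shift((635.2,-288.5,364),(635.2,-288.5,184));print(read_state()["joints"])
E
```

```text
pos [ 635.7 -288.7  362. ] toolx [ 0.159 -0.987 -0.002] tooly [-0.987 -0.159  0.004] z [-0.004  0.001 -1.   ] clk 11.575 F [0.7 0.  0.5]
(635.2, -288.5, 364) [-0.0002  0.0005 -0.002 ]
(635.2, -288.5, 184) [ 1.00e-04 -2.00e-04  1.78e-01]
[-1.95393347e-01  5.38267154e-01  1.51017312e-01 -4.49017071e-04
 -1.18754277e+00  3.54812496e-01]
```

{"api": "carry_out", "payload": {
  "slide": [
    [0, 0, 0.05],
    [0, 0, 0.1],
    [0, 0, 0.14],
    [0, 0, 0.165],
    [0, 0, 0.178],
    [0, 0, 0.178],
    [-0.004, 0, 0.178],
    [-0.008, 0, 0.178]
  ],
  "roll": [0, 0, 0, 0, 0, 0, 0, 0],
  "claw": [0.04, 0.04, 0.04, 0.04, 0.04, 0.04, 0.04, 0.04]
}}

```text
clock: 12.58
position: [634.7, -280.6, 188.2]
ee_rot: [0.761, -0.649, 0.001, -0.001]
contact_force: [0.5, 0.2, -0.3]
gripper_width: 40.1
grasp_force: 0.0
```

```bash
python3 - <<'E'
from h import *
shift();p=get_image("top");print(read_state()["contact_force"])
im=p["img"][110:240,220:400,::-1];cv2.imwrite("pics/t2.png",cv2.resize(im,None,fx=4,fy=4,interpolation=2))
E
```

```text
pos [ 634.7 -280.6  188.2] toolx [ 0.157 -0.988  0.001] tooly [-0.988 -0.157 -0.002] z [ 0.003 -0.001 -1.   ] clk 12.575 F [ 0.5  0.2 -0.3]
[-0.37136006 -0.12621585 -0.41233395]
```

View pics/t2.png

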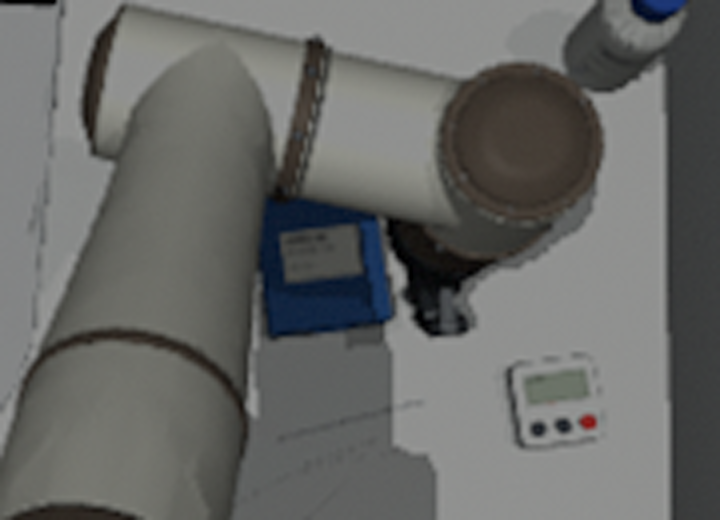

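The top view shows the gripper right of the box, clear of the timer (560,400); the wrist link overhangs to the left, toward the microtome — check its height.

```bash
python3 - <<'E'
from h import *
np.set_printoptions(precision=0,suppress=True)
for n in("top","scene"):
    p=get_image(n);c=cloud(p);
    if n=="top":
        for u in range(236,300,8): print(u,[tuple(np.round(c[v,u])) for v in (125,140)])
    s=(c[...,0]>430)&(c[...,0]<980)&(c[...,1]>-110)&(c[...,1]<380)&(c[...,2]>60)
    for y in range(-110,60,20):
        q=c[s&(c[...,1]>=y)&(c[...,1]<y+20)]
        if len(q): print(n,y,len(q),"x",q[:,0].min(),q[:,0].max(),"z",q[:,2].min(),q[:,2].max())
E
```

```text
236 [(np.float64(780.0), np.float64(-27.0), np.float64(0.0)), (np.float64(734.0), np.float64(-28.0), np.float64(2.0))]
244 [(np.float64(673.0), np.float64(-63.0), np.float64(346.0)), (np.float64(642.0), np.float64(-64.0), np.float64(341.0))]
252 [(np.float64(671.0), np.float64(-80.0), np.float64(355.0)), (np.float64(636.0), np.float64(-81.0), np.float64(367.0))]
260 [(np.float64(671.0), np.float64(-96.0), np.float64(355.0)), (np.float64(630.0), np.float64(-97.0), np.float64(392.0))]
268 [(np.float64(670.0), np.float64(-113.0), np.float64(360.0)), (np.float64(629.0), np.float64(-113.0), np.float64(396.0))]
276 [(np.float64(671.0), np.float64(-129.0), np.float64(360.0)), (np.float64(632.0), np.float64(-129.0), np.float64(388.0))]
284 [(np.float64(674.0), np.float64(-146.0), np.float64(351.0)), (np.float64(639.0), np.float64(-146.0), np.float64(364.0))]
292 [(np.float64(675.0), np.float64(-163.0), np.float64(350.0)), (np.float64(643.0), np.float64(-163.0), np.float64(352.0))]
top -110 1512 x 430.05308980392584 707.7942623899644 z 329.79492158919174 585.897980816113
top -90 1652 x 430.17
[... 799 characters left out ...]
168096813813 979.9158521449301 z 89.08562947943994 543.8080256945323
scene -70 1410 x 470.9176763678895 979.9635742602774 z 160.14478281900688 542.2324022640364
scene -50 680 x 437.3784553531191 979.5971825524844 z 159.37612121733116 539.4897942136615
scene -30 485 x 742.0160046234029 979.9587481007458 z 160.68607686283417 269.721451435537
scene -10 456 x 742.3336341143257 979.9433445044419 z 161.73815342805096 270.77749770850755
scene 10 339 x 741.0071003473623 979.513228654956 z 64.69703621057829 269.7340934401195
scene 30 143 x 741.0488180481508 765.9044005407335 z 199.26046576556985 271.38016966470866
scene 50 179 x 741.346199379981 767.7997212874405 z 197.1370823401785 273.6904390569806
```

```bash
python3 - <<'E'
from h import *
np.set_printoptions(precision=0,suppress=True)
for n in("top","scene"):
    p=get_image(n);c=cloud(p)
    for y in range(-50,200,15):
        s=(c[...,0]>540)&(c[...,0]<735)&(c[...,1]>=y)&(c[...,1]<y+15)&(c[...,2]>30)
        q=c[s]
        if len(q): print(n,y,len(q),"x",q[:,0].min(),q[:,0].max(),"z",np.percentile(q[:,2],[0,5,50,100]))
E
```

```text
top -20 38 x 690.2532685636592 734.4567565583923 z [30. 31. 33. 39.]
top 40 4 x 733.2582710334448 734.6436576449678 z [253. 253. 257. 262.]
top 70 379 x 640.391461253849 734.9395985230205 z [ 61.  81. 207. 283.]
top 85 553 x 635.573404241663 734.8495549371073 z [ 77.  96. 239. 291.]
top 100 363 x 635.033632267259 734.3872781434627 z [165. 188. 262. 290.]
top 115 98 x 635.2588809706477 734.003495699108 z [167. 195. 263. 340.]
top 130 631 x 581.7266448423272 734.8020304675381 z [ 31.  43. 234. 344.]
top 145 769 x 540.0363171080779 734.8249245882092 z [ 30.  57. 115. 344.]
top 160 662 x 540.2964481178916 734.6890582354886 z [105. 108. 118. 343.]
top 175 1193 x 540.0371882899949 734.3289784841872 z [105. 111. 166. 343.]
top 190 667 x 541.2120775060047 734.9359164073608 z [110. 153. 231. 344.]
scene -35 6 x 709.0958781637453 728.5952899530273 z [33. 33. 34. 35.]
scene -20 34 x 689.8900434211721 734.8047811808816 z [30. 30. 32. 39.]
scene 70 212 x 649.3139886154692 734.8572323261028 z [ 58.  79. 191. 287.]
scene 85 107 x 663.8555561786006 733.9509578115362 z [ 78. 182. 277. 290.]
scene 100 68 x 681.0484176851345 734.9659763530007 z [264. 270. 283. 291.]
scene 115 26 x 677.2235481681345 734.6763757299584 z [261. 275. 335. 343.]
scene 130 230 x 695.0601775924947 734.9988176887713 z [217. 226. 309. 343.]
scene 145 114 x 540.4889556896433 734.5859632371717 z [113. 340. 341. 343.]
scene 160 115 x 540.0346134677008 732.6519073150473 z [109. 111. 152. 343.]
scene 175 20 x 555.7653220650989 570.7697372050028 z [234. 236. 239. 241.]
scene 190 32 x 551.6960653167855 579.2952961787265 z [236. 238. 241. 247.]
```

{"api": "carry_out", "payload": {
  "slide": [
    [-0.006, 0, 0],
    [-0.012, 0, 0],
    [-0.018, 0, 0],
    [-0.024, 0, 0],
    [-0.03, 0, 0],
    [-0.036, 0, 0],
    [-0.042, 0, 0],
    [-0.048, 0, 0]
  ],
  "roll": [0, 0, 0, 0, 0, 0, 0, 0],
  "claw": [0.04, 0.04, 0.04, 0.04, 0.04, 0.04, 0.04, 0.04]
}}

```text
clock: 13.82
position: [626.7, -233.0, 186.7]
ee_rot: [0.76, -0.649, -0.0, 0.0]
contact_force: [-0.8, -0.3, -0.2]
gripper_width: 39.8
grasp_force: 0.4
```

{"api": "carry_out", "payload": {
  "slide": [
    [-0.006, 0, 0],
    [-0.012, 0, 0],
    [-0.016, 0, 0],
    [-0.02, 0, 0],
    [-0.023, 0, 0],
    [-0.026, 0, 0],
    [-0.028, 0, 0],
    [-0.028, 0, 0]
  ],
  "roll": [0, 0, 0, 0, 0, 0, 0, 0],
  "claw": [0.04, 0.04, 0.04, 0.04, 0.04, 0.04, 0.04, 0.04]
}}

```text
clock: 14.82
position: [622.6, -205.5, 186.8]
ee_rot: [0.76, -0.649, 0.0, -0.0]
contact_force: [-1.0, 0.7, -0.3]
gripper_width: 39.7
grasp_force: 0.0
```

```bash
python3 - <<'E'
from h import *
shift();p=get_image("top");c=cloud(p);q=c[(c[...,0]>560)&(c[...,0]<735)&(c[...,1]>-100)&(c[...,1]<60)&(c[...,2]>280)];print("link max y",q[:,1].max(),q[:,0].max(),q[:,2].min())
a=p["img"][110:230,190:330,::-1];b=get_image("scene")["img"][180:260,150:300,::-1]
a=cv2.resize(a,(466,400),interpolation=2);b=cv2.resize(b,(790,420),interpolation=2)[:,:];cv2.imwrite("pics/s3.png",b)
E
```

```text
pos [ 622.6 -205.5  186.8] toolx [ 0.157 -0.988 -0.   ] tooly [-0.988 -0.157 -0.   ] z [ 0.  0. -1.] clk 14.825 F [-1.   0.7 -0.3]
link max y 22.08051296409849 676.8849318994619 296.324088273577
```

View pics/s3.png

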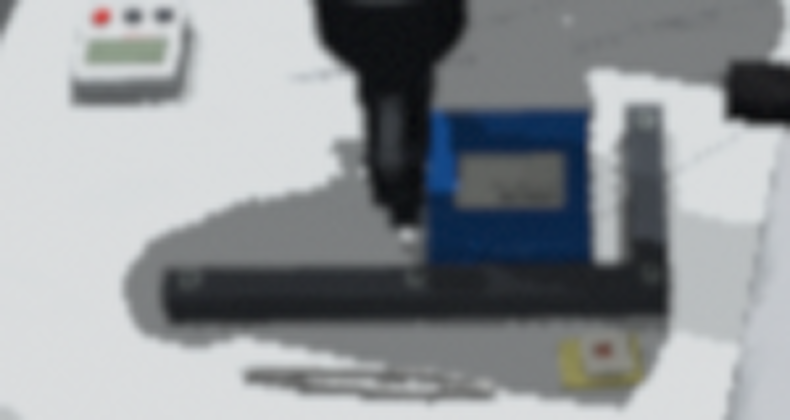

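The box sits against the long arm, with a gap of ~15–18 mm to the short arm (columns 592–625); neighbours undisturbed.

{"api": "carry_out", "payload": {
  "slide": [
    [-0.003, 0, 0],
    [-0.006, 0, 0],
    [-0.008, 0, 0],
    [-0.01, 0, 0],
    [-0.011, 0, 0],
    [-0.012, 0, 0]
  ],
  "roll": [0, 0, 0, 0, 0, 0],
  "claw": [0.04, 0.04, 0.04, 0.04, 0.04, 0.04]
}}

```text
clock: 15.68
position: [620.6, -193.9, 186.8]
ee_rot: [0.761, -0.649, 0.0, -0.0]
contact_force: [0.9, -1.5, 1.0]
gripper_width: 40.0
grasp_force: 0.4
```

{"api": "carry_out", "payload": {
  "slide": [
    [-0.001, 0, 0],
    [-0.002, 0, 0],
    [-0.002, 0, 0]
  ],
  "roll": [0, 0, 0],
  "claw": [0.04, 0.04, 0.04]
}}

```text
clock: 16.05
position: [620.3, -191.8, 186.7]
ee_rot: [0.76, -0.649, -0.0, -0.0]
contact_force: [-0.1, -0.6, 0.2]
gripper_width: 40.3
grasp_force: 0.2
```

{"api": "carry_out", "payload": {
  "slide": [
    [-0.001, 0, 0],
    [-0.002, 0, 0],
    [-0.002, 0, 0]
  ],
  "roll": [0, 0, 0],
  "claw": [0.04, 0.04, 0.04]
}}

```text
clock: 16.42
position: [619.9, -189.9, 186.7]
ee_rot: [0.76, -0.649, -0.0, -0.0]
contact_force: [0.0, 0.3, 0.3]
gripper_width: 39.7
grasp_force: 0.2
```

{"api": "carry_out", "payload": {
  "slide": [
    [-0.001, 0, 0],
    [-0.002, 0, 0],
    [-0.002, 0, 0]
  ],
  "roll": [0, 0, 0],
  "claw": [0.04, 0.04, 0.04]
}}

```text
clock: 16.8
position: [619.6, -187.8, 186.7]
ee_rot: [0.761, -0.649, -0.0, -0.0]
contact_force: [-0.3, -0.3, 1.2]
gripper_width: 40.4
grasp_force: 0.2
```

{"api": "carry_out", "payload": {
  "slide": [
    [-0.001, 0, 0],
    [-0.0015, 0, 0],
    [-0.0015, 0, 0]
  ],
  "roll": [0, 0, 0],
  "claw": [0.04, 0.04, 0.04]
}}

```text
clock: 17.18
position: [619.4, -186.4, 186.7]
ee_rot: [0.76, -0.649, -0.0, 0.0]
contact_force: [0.5, -0.7, -0.1]
gripper_width: 40.2
grasp_force: 0.1
```

{"api": "carry_out", "payload": {
  "slide": [
    [-0.001, 0, 0],
    [-0.0015, 0, 0],
    [-0.0015, 0, 0]
  ],
  "roll": [0, 0, 0],
  "claw": [0.04, 0.04, 0.04]
}}

```text
clock: 17.55
position: [619.3, -185.8, 186.9]
ee_rot: [0.761, -0.649, 0.001, 0.0]
contact_force: [0.0, -5.6, -0.9]
gripper_width: 39.7
grasp_force: 2.6
```

{"api": "carry_out", "payload": {
  "slide": [
    [-0.001, 0, 0],
    [-0.001, 0, 0],
    [-0.001, 0, 0]
  ],
  "roll": [0, 0, 0],
  "claw": [0.04, 0.04, 0.04]
}}

```text
clock: 17.92
position: [619.2, -185.7, 187.1]
ee_rot: [0.761, -0.649, 0.001, 0.001]
contact_force: [1.1, -9.1, 0.0]
gripper_width: 40.1
grasp_force: 4.2
```

{"api": "carry_out", "payload": {
  "slide": [
    [0.006, 0, 0],
    [0.015, 0, 0],
    [0.025, 0, 0],
    [0.025, 0, -0.04],
    [0.025, 0, -0.09],
    [0.025, 0, -0.14],
    [0.025, 0, -0.17],
    [0.025, 0, -0.17]
  ],
  "roll": [0, 0, 0, 0, 0, 0, 0, 0],
  "claw": [0.04, 0.04, 0.04, 0.04, 0.04, 0.04, 0.04, 0.04]
}}

```text
clock: 18.92
position: [623.4, -209.1, 360.3]
ee_rot: [0.761, -0.649, 0.003, -0.002]
contact_force: [-0.1, -0.5, 0.1]
gripper_width: 40.4
grasp_force: 0.0
```

```bash
python3 - <<'E'
from h import *
shift((520,-175,355),(520,-175,186));print(read_state()["joints"])
E
```

```text
pos [ 623.4 -209.1  360.3] toolx [ 0.157 -0.988  0.002] tooly [-0.988 -0.157 -0.007] z [ 0.007 -0.001 -1.   ] clk 18.925 F [-0.1 -0.5  0.1]
(520, -175, 355) [-0.0499  0.0968  0.0045]
(520, -175, 186) [-0.0503  0.0979  0.1735]
[-7.81236299e-02  4.69149059e-01  2.83581933e-02  4.42947483e-04
 -1.12308825e+00  2.35355126e-01]
```

{"api": "carry_out", "payload": {
  "slide": [
    [-0.005, 0.012, 0],
    [-0.01, 0.024, 0],
    [-0.016, 0.036, 0],
    [-0.022, 0.048, 0],
    [-0.03, 0.06, 0],
    [-0.036, 0.07, 0],
    [-0.04, 0.08, 0],
    [-0.042, 0.084, 0]
  ],
  "roll": [-10, -20, -30, -40, -50, -60, -70, -80],
  "claw": [0.04, 0.04, 0.04, 0.04, 0.04, 0.04, 0.04, 0.04]
}}

```text
clock: 19.92
position: [532.5, -180.4, 355.3]
ee_rot: [1.0, -0.006, -0.001, -0.0]
contact_force: [0.1, -0.3, 0.5]
gripper_width: 39.7
grasp_force: 0.0
```

{"api": "carry_out", "payload": {
  "slide": [
    [0, 0, 0],
    [0, 0, 0]
  ],
  "roll": [-10, -10],
  "claw": [0.04, 0.04]
}}

```text
clock: 20.18
position: [533.1, -180.5, 355.5]
ee_rot: [0.997, 0.077, -0.001, -0.0]
contact_force: [-0.1, -0.3, 0.4]
gripper_width: 40.0
grasp_force: 0.0
```

```bash
python3 - <<'E'
from h import *
shift((532.8,-153.8,355),(532.8,-153.8,186));print(read_state()["joints"])
p=wrist();save(p,"w6.png")
p=get_image("top");c=cloud(p)
for y in range(0,160,20):
    q=c[(c[...,0]>400)&(c[...,0]<620)&(c[...,1]>=y)&(c[...,1]<y+20)&(c[...,2]>100)]
    if len(q): print(y,len(q),q.min(0),q.max(0))
E
```

```text
pos [ 533.1 -180.5  355.5] toolx [ 0.988  0.154 -0.002] tooly [ 0.154 -0.988 -0.001] z [-0.002  0.001 -1.   ] clk 20.175 F [-0.1 -0.3  0.4]
(532.8, -153.8, 355) [ 0.0038 -0.0264  0.0005]
(532.8, -153.8, 186) [ 0.0042 -0.0263  0.1695]
[-3.86551580e-02  3.20963161e-01 -2.18911581e-01 -5.17133241e-04
 -1.03323153e+00  1.76475318e+00]
0 1243 [4.00250183e+02 1.51008561e-02 4.89794477e+02] [581.99582446  19.95599233 610.71333967]
20 566 [400.01552966  20.01260852 479.34000222] [580.01323347  39.99201289 591.27952272]
40 65 [511.0279649   40.16605301 487.96819117] [564.48758912  46.48843727 514.02815261]
140 255 [503.92770444 140.05622932 100.21326255] [619.87941027 159.96303821 117.76113488]
```

View pics/w6.png

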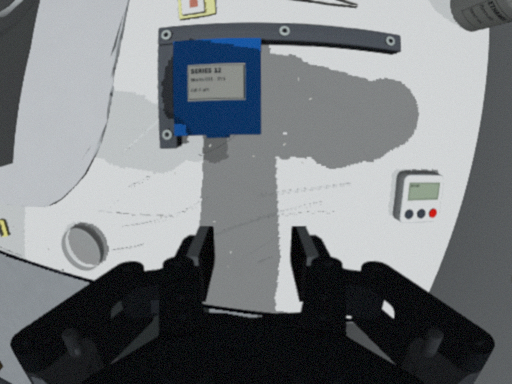

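The box sits in the corner: back edge along the long arm (row ~40), left edge along the short arm (column ~173). One gentle forward nudge makes sure of the back side.

{"api": "carry_out", "payload": {
  "slide": [
    [0.002, -0.013, 0],
    [0.004, -0.026, 0.03],
    [0.004, -0.026, 0.08],
    [0.004, -0.026, 0.12],
    [0.004, -0.026, 0.15],
    [0.004, -0.026, 0.168],
    [0.01, -0.026, 0.168],
    [0.018, -0.026, 0.168]
  ],
  "roll": [0, 0, 0, 0, 0, 0, 0, 0],
  "claw": [0.04, 0.04, 0.04, 0.04, 0.04, 0.04, 0.04, 0.04]
}}

```text
clock: 21.28
position: [548.1, -151.5, 189.6]
ee_rot: [0.997, 0.079, 0.001, 0.0]
contact_force: [0.2, -1.1, 0.2]
gripper_width: 40.2
grasp_force: 0.0
```

{"api": "carry_out", "payload": {
  "slide": [
    [0.003, 0, 0],
    [0.006, 0, 0],
    [0.008, 0, 0],
    [0.01, 0, 0]
  ],
  "roll": [-0.3, -0.3, -0.3, -0.3],
  "claw": [0.04, 0.04, 0.04, 0.04]
}}

```text
clock: 21.78
position: [557.0, -150.4, 188.9]
ee_rot: [0.997, 0.081, 0.0, -0.0]
contact_force: [0.5, -0.1, 0.8]
gripper_width: 40.1
grasp_force: 0.0
```

```bash
python3 - <<'E'
from h import *
shift();s=read_state();d=np.array(s["position"][:2])-[654,-88];t=.158;print("stop-x",d@[np.cos(t),np.sin(t)],"y",d@[-np.sin(t),np.cos(t)])
E
```

```text
pos [ 557.  -150.4  188.9] toolx [0.987 0.162 0.   ] tooly [ 0.162 -0.987  0.   ] z [ 0.  0. -1.] clk 21.775 F [ 0.5 -0.1  0.8]
stop-x -105.61890018342076 y -46.32170340073384
```

{"api": "carry_out", "payload": {
  "slide": [
    [0.002, 0, 0],
    [0.004, 0, 0],
    [0.004, 0, 0]
  ],
  "roll": [0.3, 0.3, 0.3],
  "claw": [0.04, 0.04, 0.04]
}}

```text
clock: 22.15
position: [561.0, -149.7, 188.6]
ee_rot: [0.997, 0.079, 0.0, -0.0]
contact_force: [-0.1, -0.6, -0.5]
gripper_width: 39.8
grasp_force: 0.3
```

{"api": "carry_out", "payload": {
  "slide": [
    [0.001, 0, 0],
    [0.002, 0, 0],
    [0.002, 0, 0]
  ],
  "roll": [0, 0, 0],
  "claw": [0.04, 0.04, 0.04]
}}

```text
clock: 22.52
position: [562.1, -149.4, 188.7]
ee_rot: [0.997, 0.079, -0.001, -0.0]
contact_force: [-5.2, 1.6, 3.5]
gripper_width: 39.9
grasp_force: 2.7
```

{"api": "carry_out", "payload": {
  "slide": [
    [-0.01, 0, 0],
    [-0.03, 0, 0],
    [-0.03, 0.01, -0.04],
    [-0.03, 0.02, -0.09],
    [-0.03, 0.03, -0.14],
    [-0.03, 0.03, -0.166],
    [-0.03, 0.03, -0.166],
    [-0.03, 0.03, -0.166]
  ],
  "roll": [0, 0, 0, 0, 0, 0, 0, 0],
  "claw": [0.04, 0.04, 0.04, 0.04, 0.04, 0.04, 0.04, 0.04]
}}

```text
clock: 23.52
position: [537.6, -183.6, 353.7]
ee_rot: [0.997, 0.078, -0.0, -0.0]
contact_force: [1.2, -0.4, -0.5]
gripper_width: 40.3
grasp_force: 0.0
```

```bash
python3 - <<'E'
from h import *
np.set_printoptions(precision=1,suppress=True)
p=wrist();im=p["img"].astype(int);shift()
# subpixel-ish line fits: box by blue dominance, stop by darkness
blue=(im[...,2]-im[...,0]>40);T=.157;M=np.array([[np.cos(T),np.sin(T)],[-np.sin(T),np.cos(T)]])
b=blue.astype(np.uint8);b=cv2.morphologyEx(b,cv2.MORPH_OPEN,np.ones((3,3)));b[200:]=0
n,l,st,_=cv2.connectedComponentsWithStats(b);i=1+np.argmax(st[1:,4]);m=l==i;print(st[i])
x,y,w,h,_=st[i]
def line(pts,ax):
    q=(wz(p,pts,36)-[654,-88])@M.T;k=np.polyfit(q[:,1-ax],q[:,ax],1);print("slope",round(k[0],4),"mean",np.median(q[:,ax]))
vs=range(y+12,y+h-22,3);us=range(x+15,x+w-8,3)
print("left");line([(np.where(m[v])[0].min()-.5,v) for v in vs],1)
print("right");line([(np.where(m[v])[0].max()+.5,v) for v in vs],1)
print("back");line([(u,np.where(m[:,u])[0].min()-.5) for u in us],0)
v=y+h//2
print(im[v,x-16:x+4].tolist())
for t in("box_corner","stop"):
    for r in place_of(p,t)[:1]:print(t,r["conf"],(wz(p,r["at"],0)-[654,-88])@M.T)
p=get_image("top")
for t in("timer","petri_dish","cassette_a","forceps"):
    r=place_of(p,t)[0];print(t,at_z(p,r["at"]))
E
```

```text
pos [ 537.6 -183.6  353.3] toolx [ 1.   0.2 -0. ] tooly [ 0.2 -1.  -0. ] z [-0.  0. -1.] clk 23.575 F [-0.7  0.8 -0.2]
[ 169   41   89  101 6282]
left
slope 0.0146 mean 3.0564578735571595
right
slope 0.0003 mean -81.01897431846804
back
slope -0.0226 mean 5.82779664800633
[[187, 190, 190], [133, 135, 140], [89, 96, 100], [79, 83, 92], [84, 91, 97], [85, 89, 96], [79, 83, 89], [65, 72, 76], [50, 55, 59], [45, 46, 51], [42, 50, 53], [44, 44, 52], [46, 48, 51], [41, 46, 50], [43, 49, 47], [42, 45, 54], [28, 39, 64], [28, 52, 88], [16, 49, 95], [3, 43, 91]]
box_corner 0.85 [[7.3 4.1]]
stop 0.75 [[4.5 5. ]]
timer [ 534.2 -388.2    0. ]Traceback (most recent call last):
  File "<stdin>", line 21, in <module>
IndexError: list index out of range
```

```bash
python3 -c "
from bench import *
print(job_done())"
```

```text
the job is handed in; nothing more can be done
None
```

The slide box is in the inner corner of the stop, with its back against the long arm and its left side against the short arm. The force rose on contact with each arm, and the last wrist picture showed the box square. I handed the job in with the arm clear; it never went near the loose items, though I didn't measure all their positions again at the end.

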